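# Drain the rinsed bottle vase on its peg

### The arm

A 6-joint arm with a two-finger parallel gripper is mounted at the origin on the work surface. World frame = base frame: x ahead of the robot, y to its left, z up, the work surface at z = 0. Lengths are in m, angles in rad, forces in N, time in s.
With the tool pointing down it reaches from about 0.4 to 0.825 m from the base axis. Payload 7 kg.
Tool frame: the origin (TCP) lies at the very end of the fingers, on their centre line; the grasp point (between the pads) lies behind it (robot.hold_point_z is the z of the grasp point in the tool frame, in m); z points along the fingers, y is the line along which they close (so a half turn about z gives the same grasp; the last joint's range is limited). The gripper opens to 85 mm and grips with 20 to 120 N. Pads are 22 mm wide; open, the fingers measure 114 mm over their backs; the gripper's body (76 mm by 85 mm) begins 54 mm behind the grasp point. The pads swing forward as they close: fully open they stand 13 mm farther back than shut.
Start: joints at [-0.933, 0.359, 0.012, 0, -1.224, -0.288], TCP at [0.231, -0.634, 0.231] pointing down, gripper open.
Joint ranges: [-3.07, 3.07], [-1.43, 2.12], [-1.02, 1.25], [-3.03, 1.67], [-3.05, -0], [-3.03, 3.03]. Speed limits (rad/s): [2.39, 2.39, 3.01, 3.14, 3.14, 3.14].

### API

Orientations are given as a unit quaternion [w, x, y, z].
In Python, from plant import sensors, cams, job, spotter, robot gives the robot as it stands. The module is installed in compiled form; this text tells all that it offers.
- The arm moves only by the tool apply_moves, never from a script. Its argument "increments" is a list of rows, each an object with "slide": the shift along the tool's x, y, z in m, a list of three; "angular": the turn, a rotation vector about the tool's x, y, z in rad, a list of three; "hand": the finger opening in m, from 0 to 0.0854. In form: [{"slide": [dx, dy, dz], "angular": [rx, ry, rz], "hand": hand}, ...]. A call has 1 to 12 rows; each row is the pose to reach, as a shift and turn from the pose commanded when the call began, along the tool's axes at that moment; what a row does not reach only later rows make up. A row lasts 1/8 s, in which the tool goes at most 62.5 mm and 10.7 degrees, less where a joint would pass 70% of its speed; a pose out of reach is approached as far as the arm can. A call with a gripper value outside its range is refused whole. The fingers move at their own pace and stop on an object; "squeeze" is the grip in N (left out, the last holds). Time passes only in rows, so rows that repeat a pose let the fingers close. It gives the time, the measured TCP pose, the force, the opening and the grip force at its end, in the units of the state.
- sensors.observe(): the state, without advancing time (a new reading comes with each control period).
- cams.snapshot(name): name is "scene" or "side" or "wrist"; returns a dict with "pixels" (480x640x3 uint8, blue, green, red), "fx", "fy", "cx", "cy" (pixels), "eye" and "attitude" of the camera in the world. Camera axes: x right, y down, z forward; pixel columns grow to the right and rows downward; lengths in m; the calibration is good to about 2 mm. A picture is of the moment at which its call begins. There is no depth.
- job.sign_off(): hands the job in; it is judged then, once.
Trained networks look in a picture, given as the dict that the camera call returned (one of the last four; its "shot" number tells which), for a name from the list of things; names that differ only in an ending like _2 or _b are one class to them, and where a whole thing is asked for, a point or a joint stands for the part that bears it (a point fixed in the world has none). Each returns a list of dicts, best first, with "score" (0 to 1); they miss things now and then, are a little off and sometimes report something else, mostly with a low value. They report only what shows in the picture. A call takes as long as a camera call. They do not tell look-alikes from the thing itself.
- spotter.spot_in(picture, query): "position" ([x, y, z] in m, in world coordinates, good to about 4 mm: the middle of the surface that is visible of it).
- spotter.outline_of(picture, query): "region" (480x640 bool, what is visible of it).
The state is a dict: "clock": time; "qpos": joint angles; "joint_velocities": joint speeds; "tau": joint torques, N m; "tcp_pos": TCP position; "tcp_rot": TCP orientation; "ft_force": force on the tool from outside, world axes, zero at the start; "wrist_torque": the same for the moment, N m; "width": finger opening in m; "gripper_force": force on a finger pad.
Only numpy, scipy, OpenCV 4.12 (cv2) and the standard library are available. Lean on these libraries where they do the work, as an engineer would, in place of code of your own. Each camera call takes 0.05 s, during which the arm holds its last target. There are 200 camera calls.

### The job

The bare terracotta bottle vase has just been rinsed. Take it out of its cradle, turn it mouth-down and slide its neck over the leaning steel peg of the blue drain tray until the rim is down at the yellow collar, then let go; set it down rather than let it drop. Leave the white glazed vase lying in its cradle.

Things in the scene. Friction and masses are not known exactly. Their poses are not given: they have to be found in the camera images.
- vase: Bare orange-brown terracotta vase, round, 160 mm long, 0.2-0.4 kg; lies on its side, mouth towards the robot, axis level 90 mm up, in a V cradle (110 mm long) that is wholly 20 mm or more below the axis, sides free. Origin: centre of its base; z: base to mouth. Body 60 mm across from z 4 to 92 mm, shoulder to 114, then neck 36 mm outside, 28 mm inside, to the mouth at 160; balances at 64.
- vase_mouth (a point): Centre of the terracotta vase's mouth, at the rim, 160 mm from its base along its axis.
- glazed: Bystander: a vase of the same shape and frame, but glazed glossy white, lying in a cradle of its own in the same way. To be left there.
- peg: Fixed steel drain peg, 95 mm long, tapering from 22 mm across at its foot to 11 mm near the rounded tip, in a blue drip tray 150 x 130 x 22 mm. It leans 30 degrees from vertical, tip away from the robot, along the tray's long side. Origin: centre of the top face of the yellow collar (50 mm across) at its foot, 70 mm above the table; z: along the peg, foot to tip.
Not all that is in view belongs to the job. What is shaped like the vase but purple or turquoise is not meant.

How it is judged:
By the outcome, as a careful person would: the job done as asked, in the order asked, and still so for the second after the job is handed in, with the robot touching nothing.
It also fails if it takes over 45 s, if anything falls off the work surface, if the arm or the gripper's body presses on something with over 40 N, if the wrist force passes 120 N, or if a joint passes its speed limit or range.

## Working session

There is one attempt and no reset: what is moved stays moved. The work goes in short steps, Python scripts to look and compute and a tool call to move; the robot and the scene stay as the last step left them, time stands still between calls to the robot, and variables do not carry over. Pictures are saved under pics/ and viewed, at most 10 in all, crops included, and the job is handed in when it is done.

Besides the shell and the picture viewer there is one more tool, called after ">>>" by a JSON object that holds its "method" and its "body", one argument or row to a line. apply_moves: Moves the arm, as the interface text tells. Its arguments: {"type":"object","properties":{"increments":{"type":"array"},"squeeze":{"type":"number"}},"required":["increments"]}

```bash
mkdir -p pics; cat > h.py <<'E'
import numpy as np,cv2
from scipy.spatial.transform import Rotation as R
from plant import sensors,cams,job,spotter,robot
def rot(q): return R.from_quat([q[1],q[2],q[3],q[0]])
def camR(s):
    a=np.array(s["attitude"],float)
    return a if a.shape==(3,3) else rot(a).as_matrix()
def proj(s,p):
    c=camR(s).T@(np.array(p)-s["eye"]); return np.array([s["fx"]*c[0]/c[2]+s["cx"],s["fy"]*c[1]/c[2]+s["cy"]])
def ray(s,u,v):
    d=camR(s)@np.array([(u-s["cx"])/s["fx"],(v-s["cy"])/s["fy"],1]); return d/np.linalg.norm(d)
def tri(s1,p1,s2,p2):
    d1,d2=ray(s1,*p1),ray(s2,*p2); A=np.c_[d1,-d2]; t=np.linalg.lstsq(A,np.array(s2["eye"])-s1["eye"],rcond=None)[0]
    a,b=s1["eye"]+d1*t[0],s2["eye"]+d2*t[1]; return (a+b)/2,np.linalg.norm(a-b)
E
python3 - <<'E'
from h import *
print(robot.hold_point_z,sensors.observe())
S={}
for n in("scene","side"):
    s=cams.snapshot(n);S[n]=s;print(n,s["fx"],s["cx"],s["cy"],s["eye"],s["attitude"])
    im=s["pixels"].copy()
    cv2.imwrite(f"pics/{n}0.png",im)
    for q in("vase","vase_mouth","glazed","peg"):
        for r in spotter.spot_in(s,q)[:6]: print(n,q,round(r["score"],2),np.round(r["position"],3),np.round(proj(s,r["position"])))
E
```

```text
-0.0187 {'clock': 0.0, 'qpos': array([-9.32911242e-01,  3.59406627e-01,  1.10538888e-02, -3.57532842e-04,
       -1.22410379e+00, -2.88084653e-01]), 'joint_velocities': array([-5.13624021e-04, -1.41387852e-03,  9.40354907e-04, -1.02358250e-03,
       -7.17461420e-04, -9.33496025e-05]), 'tau': array([ 9.41864528e-04, -5.83322883e+01,  2.93409812e+01,  6.93635479e+00,
       -6.35696371e-03, -1.89789944e-05]), 'tcp_pos': array([ 0.23112856, -0.63367697,  0.23034742]), 'tcp_rot': array([-2.20354931e-04, -1.73949860e-01,  9.84754146e-01,  8.17777433e-04]), 'ft_force': array([-0.21825288,  0.20392826, -0.37873761]), 'wrist_torque': array([ 0.01780167, -0.04540648,  0.04849841]), 'gripper_force': 0.0, 'width': 0.08555071724721225}
scene 472.75748469609607 316.56036988693324 234.3852326044784 [1.13844979 0.47485317 0.80567967] [-0.17441136  0.38831938  0.81575609 -0.39157469]
scene vase 0.97 [ 0.547 -0.237  0.096] [252. 225.]
scene vase 0.78 [ 0.362 -0.1    0.043] [343. 227.]
scene vase 0.6 [ 0.347 -0.384  0.042] [268. 187.]
scene vase_mouth 0.57 [ 0.362 -0.102  0.044] [342. 226.]
scene vase_mouth 0.56 [ 0.351 -0.385  0.036] [267. 189.]
scene glazed 0.65 [0.554 0.016 0.1  ] [332. 270.]
scene peg 0.68 [0.613 0.231 0.074] [402. 345.]
side 442.87093062788256 321.27737650840805 234.6963139190261 [0.16220258 0.60033423 0.82890047] [ 0.08106859 -0.19800889  0.89819956 -0.38400249]
side vase 0.85 [ 0.334 -0.378  0.046] [410. 200.]
side vase 0.76 [ 0.519 -0.236  0.1  ] [329. 195.]
side vase 0.6 [ 0.342 -0.092  0.042] [372. 269.]
side vase_mouth 0.95 [ 0.332 -0.374  0.041] [410. 202.]
side vase_mouth 0.89 [ 0.339 -0.096  0.042] [374. 268.]
side vase_mouth 0.61 [ 0.519 -0.235  0.098] [329. 197.]
side glazed 0.82 [0.513 0.015 0.101] [286. 259.]
side peg 0.89 [0.608 0.232 0.088] [194. 321.]
```

View pics/scene0.png

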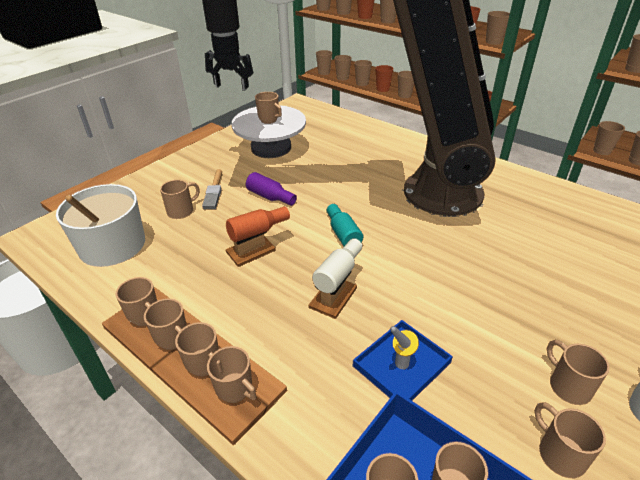

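View pics/side0.png

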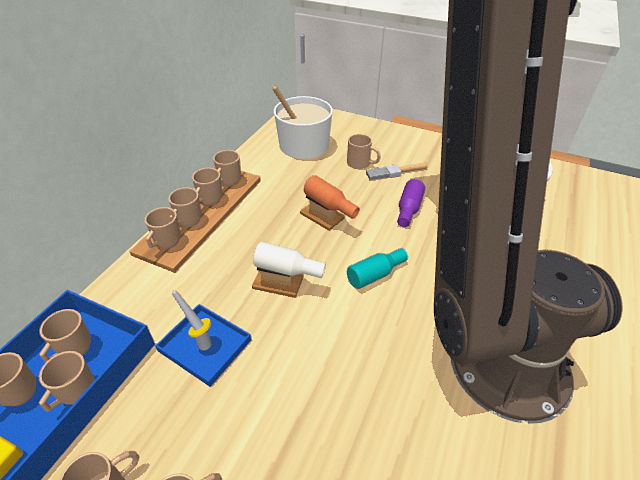

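The scene picture shows four look-alikes: orange-brown vase (257,223), white (335,268), purple (270,188) and turquoise (344,225). In the side view they are at (330,195), (287,260), (411,202) and (377,268). The peg is at scene (404,343) and side (195,318). I choose the orange-brown one in the cradle. Next I fit silhouettes in both views.

```bash
cat >> h.py <<'E'
from scipy.optimize import minimize
VASE=[(0,.027),(.004,.03),(.092,.03),(.114,.018),(.16,.018)]
PEG=[[(-.004,.025),(0,.025)],[(0,.011),(.088,.0057),(.095,.002)]]
def sil(s,o,zd,prof):
    zd=np.array(zd)/np.linalg.norm(zd); x=np.cross(zd,[.3,.5,.81]); x/=np.linalg.norm(x); y=np.cross(zd,x)
    t=np.linspace(0,2*np.pi,32); Rm=camR(s); m=np.zeros((480*4,640*4),np.uint8)
    C=[]
    for h,r in prof:
        P=np.array(o)+zd*h+r*(np.cos(t)[:,None]*x+np.sin(t)[:,None]*y); c=(P-s["eye"])@Rm
        C.append(np.c_[s["fx"]*c[:,0]/c[:,2]+s["cx"],s["fy"]*c[:,1]/c[:,2]+s["cy"]])
    for a,b in zip(C,C[1:]): cv2.fillConvexPoly(m,cv2.convexHull(np.round((np.r_[a,b]+.5)*4).astype(np.int32)),1)
    return cv2.resize(m.astype(np.float32),(640,480),interpolation=cv2.INTER_AREA)
def cost(S,masks,o,zd,profs,ws=None):
    c=0
    for s,m in zip(S,masks):
        k=np.max([sil(s,o,zd,p) for p in profs],0); c+=1-np.minimum(k,m).sum()/np.maximum(k,m).sum()
    return c
def fit(f,x0,step):
    x0=np.array(x0,float)
    for k in(1,.3): 
        sim=np.vstack([x0]+[x0+k*np.array(step)*e for e in np.eye(len(x0))]); r=minimize(f,x0,method="Nelder-Mead",options=dict(initial_simplex=sim,maxfev=300,xatol=1e-4,fatol=1e-5)); x0=r.x
    return r
def dirv(yaw,el): return [np.cos(yaw)*np.cos(el),np.sin(yaw)*np.cos(el),np.sin(el)]
E
python3 - <<'E'
from h import *
S=[cams.snapshot(n) for n in("scene","side")]
near={"vase":[(252,225),(329,195)],"peg":[(402,345),(194,321)]}
M={}
for q in near:
    M[q]=[]
    for s,p in zip(S,near[q]):
        rs=spotter.outline_of(s,q); 
        c=[r for r in rs if np.hypot(*(np.argwhere(r["region"])[:,::-1].mean(0)-p))<25]
        m=c[0]["region"] if c else None; print(q,len(rs),None if m is None else (m.sum(),np.argwhere(m).min(0),np.argwhere(m).max(0)))
        M[q].append(m)
# colour mask for vase
for s,p,i in zip(S,near["vase"],(0,1)):
    h=cv2.cvtColor(s["pixels"],cv2.COLOR_BGR2HSV); c=((h[...,0]<13)&(h[...,1]>170)&(h[...,2]>90)).astype(np.uint8)
    w=np.zeros_like(c); w[p[1]-35:p[1]+35,p[0]-45:p[0]+45]=1; c*=w
    print("col",c.sum(), (c.astype(bool)&M["vase"][i]).sum() if M["vase"][i] is not None else '')
f=lambda x:cost(S,[m.astype(np.float32) for m in M["vase"]],x[:3],dirv(x[3],x[4]),[VASE])
for yaw in(-.38+np.pi,):
    r=fit(f,[.60,-.26,.09,yaw,0],[.02,.02,.01,.15,.05]);print("vase",r.fun,r.x.round(4),"mouth",r.x[:3]+.16*np.array(dirv(*r.x[3:])))
v=r.x
f=lambda x:cost(S,[m.astype(np.float32) for m in M["peg"]],x[:3],dirv(x[3],x[4]),PEG)
for y in(.2,.8):
    r=fit(f,[.60,.23,.07,y,np.pi/3],[.01,.01,.01,.2,.05]);print("peg",r.fun,r.x.round(4),np.degrees(r.x[4]))
x=r.x;out=[]
for s,p,o,d,pr in((S[0],near["vase"][0],v[:3],dirv(*v[3:]),[VASE]),(S[1],near["vase"][1],v[:3],dirv(*v[3:]),[VASE]),(S[0],near["peg"][0],x[:3],dirv(*x[3:]),PEG),(S[1],near["peg"][1],x[:3],dirv(*x[3:]),PEG)):
    im=cv2.resize(s["pixels"],None,fx=4,fy=4,interpolation=cv2.INTER_CUBIC)
    for q in pr:
        k=cv2.resize((sil(s,o,d,q)>.5).astype(np.uint8),None,fx=4,fy=4,interpolation=cv2.INTER_NEAREST)
        cv2.drawContours(im,cv2.findContours(k,0,2)[0],-1,(0,255,0),1)
    out.append(im[p[1]*4-140:p[1]*4+140,p[0]*4-190:p[0]*4+190])
cv2.imwrite("pics/fit.png",np.vstack([np.hstack(out[:2]),np.hstack(out[2:])]))
E
```

```text
vase 3 (np.int64(1274), array([207, 226]), array([241, 289]))
vase 3 (np.int64(1124), array([175, 304]), array([218, 358]))
peg 1 (np.int64(571), array([326, 390]), array([355, 418]))
peg 1 (np.int64(645), array([289, 171]), array([336, 211]))
col 1167 1150
col 72 72
vase 0.12337642908096313 [ 0.5923 -0.2741  0.0872  2.7994 -0.0291] mouth [ 0.44162529 -0.22041457  0.08250539]
peg 0.19122642278671265 [ 0.6009  0.23    0.071  -0.1566  1.0465] 59.960580635265266
peg 0.1909063458442688 [ 0.6007  0.2299  0.071  -0.1675  1.0461] 59.93540308876268
```

View pics/fit.png

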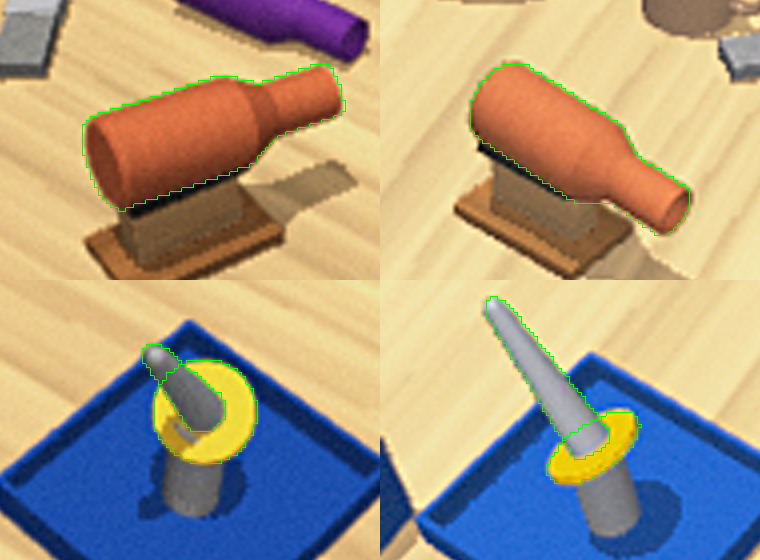

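The crops show both outlines (green) fitting the terracotta vase (scene 257,223) and the peg tightly. The peg comes out at a 60° elevation with its collar at z 0.071, as described. The vase axis is at about 0.086 against the 0.090 given. Now the pre-grasp.

```bash
cat >> h.py <<'E'
def frame(z,y):  # tool R from z and approx y
    z=np.array(z)/np.linalg.norm(z); y=np.array(y)-np.dot(y,z)*z; y/=np.linalg.norm(y); return np.c_[np.cross(y,z),y,z]
def rel(p_tcp,Rt,st=None):
    st=st or sensors.observe(); R0=rot(st["tcp_rot"]).as_matrix()
    print("slide",(R0.T@(np.array(p_tcp)-st["tcp_pos"])).round(4),"ang",R.from_matrix(R0.T@Rt).as_rotvec().round(4))
HZ=robot.hold_point_z
T=np.radians(25); B=np.array([.5923,-.2741,.088]); d=np.array(dirv(2.7994,0))
zt=np.sin(T)*d+np.array([0,0,-np.cos(T)]); RG=frame(zt,np.cross([0,0,-1],d))
PG=B+.060*d-.004*zt   # hold point
E
python3 - <<'E'
from h import *
print(RG.round(3),PG, PG-HZ*zt)
rel(PG-HZ*zt-.11*zt,RG); 
E
```

```text
[[-0.854  0.336 -0.398]
 [ 0.304  0.942  0.142]
 [ 0.423 -0.    -0.906]] [ 0.53737119 -0.25453404  0.09162523] [ 0.52992643 -0.25188217  0.07467728]
slide [-0.4474  0.2271  0.057 ] ang [-0.151   0.4187  0.6808]
```

>>> {"method": "apply_moves", "body": {
  "increments": [
    {"slide": [-0.056, 0.028, 0.0], "angular": [-0.019, 0.052, 0.085], "hand": 0.0854},
    {"slide": [-0.112, 0.057, 0.005], "angular": [-0.038, 0.105, 0.17], "hand": 0.0854},
    {"slide": [-0.168, 0.085, 0.01], "angular": [-0.057, 0.157, 0.255], "hand": 0.0854},
    {"slide": [-0.224, 0.114, 0.02], "angular": [-0.075, 0.21, 0.34], "hand": 0.0854},
    {"slide": [-0.28, 0.142, 0.03], "angular": [-0.094, 0.262, 0.425], "hand": 0.0854},
    {"slide": [-0.335, 0.17, 0.04], "angular": [-0.113, 0.314, 0.51], "hand": 0.0854},
    {"slide": [-0.391, 0.199, 0.05], "angular": [-0.132, 0.366, 0.596], "hand": 0.0854},
    {"slide": [-0.447, 0.227, 0.057], "angular": [-0.151, 0.419, 0.681], "hand": 0.0854},
    {"slide": [-0.447, 0.227, 0.057], "angular": [-0.151, 0.419, 0.681], "hand": 0.0854},
    {"slide": [-0.447, 0.227, 0.057], "angular": [-0.151, 0.419, 0.681], "hand": 0.0854},
    {"slide": [-0.447, 0.227, 0.057], "angular": [-0.151, 0.419, 0.681], "hand": 0.0854}
  ]
}}

```text
clock: 2.17
tcp_pos: [0.5728, -0.2686, 0.175]
tcp_rot: [-0.213, 0.167, 0.962, 0.037]
ft_force: [0.1, -0.8, 0.8]
width: 0.0854
gripper_force: 0.0
```

```bash
python3 - <<'E'
from h import *
st=sensors.observe();print(st["clock"],st["qpos"].round(3),st["tcp_pos"],st["width"])
rel(PG-HZ*zt-.11*zt,RG);rel(PG-HZ*zt,RG)
s=cams.snapshot("wrist");im=s["pixels"].copy()
k=(sil(s,B,d,VASE)>.5).astype(np.uint8);cv2.drawContours(im,cv2.findContours(k,0,2)[0],-1,(0,255,0),1)
cv2.imwrite("pics/w1.png",im)
for r in spotter.spot_in(s,"vase"):print(r["score"],r["position"])
E
```

```text
2.175 [-0.175  0.6    0.226 -0.071 -1.627 -1.728] [ 0.57276517 -0.26859853  0.17499368] 0.08535507663033345
slide [-0.0007  0.0014  0.0003] ang [ 0.0002  0.0006 -0.0009]
slide [-0.0007  0.0013  0.1103] ang [ 0.0002  0.0006 -0.0009]
0.74 [0.3516, -0.3969, 0.0404]
0.72 [0.3623, -0.1223, 0.0407]
0.7 [0.534, -0.2496, 0.1069]
```

View pics/w1.png

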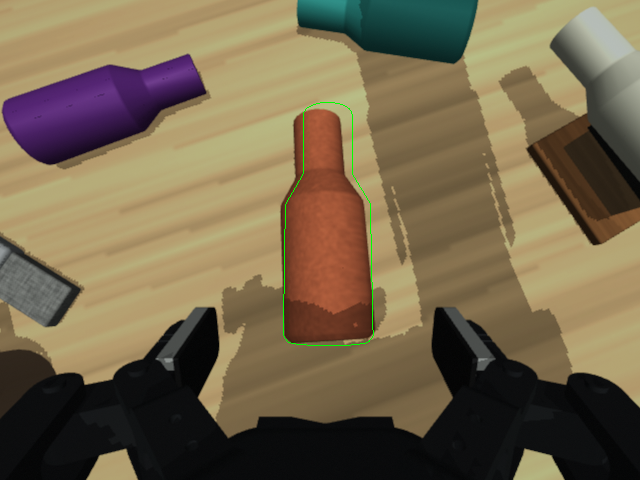

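The wrist view shows the terracotta vase at (325,225), between the open pads. The model outline is turned a few degrees, with its neck about 9 px to the right of the real one. I refit with the wrist view included.

```bash
python3 - <<'E'
from h import *
S=[cams.snapshot(n) for n in("wrist","scene","side")];M=[]
for s in S:
    p0=proj(s,[.537,-.254,.09]); c=[]
    for r in spotter.outline_of(s,"vase"):
        e=np.hypot(*(np.argwhere(r["region"])[:,::-1].mean(0)-p0)); print(r["score"],round(e),r["region"].sum())
        if e<25:c.append(r["region"].astype(np.float32))
    M.append(c[0] if c else None)
def go(idx,x0,lev):
    SS=[S[i] for i in idx if M[i] is not None];MM=[M[i] for i in idx if M[i] is not None]
    f=lambda x:cost(SS,MM,x[:3],dirv(x[3],0 if lev else x[4]),[VASE])
    r=fit(f,x0,[.006,.006,.006,.08,.03][:len(x0)]);print(idx,lev,r.fun,r.x.round(4));return r.x
go([0],[.592,-.274,.09,2.75],1) 
go([0,1,2],[.592,-.274,.09,2.75],1)
go([0,1,2],[.592,-.274,.09,2.75,0],0)
E
```

```text
0.86 273 12685
0.83 14 16961
0.82 237 8458
0.81 38 868
0.72 93 812
0.58 4 1330
0.9 5 1079
0.61 89 1337
[0] 1 0.03203415870666504 [ 0.5912 -0.2719  0.0809  2.8641]
[0, 1, 2] 1 0.2601335644721985 [ 0.5918 -0.274   0.0824  2.832 ]
[0, 1, 2] 0 0.15354329347610474 [ 0.5914 -0.2727  0.0873  2.8557 -0.0737]
```

```bash
sed -i 's/B=np.array(\[.5923,-.2741,.088\]); d=np.array(dirv(2.7994,0))/B=np.array([.5914,-.2727,.088]); d=np.array(dirv(2.855,0))/' h.py; python3 - <<'E'
from h import *
rel(PG-HZ*zt-.11*zt,RG);rel(PG-HZ*zt,RG); print(sensors.observe()["clock"])
E
```

```text
slide [0.0008 0.0006 0.0006] ang [ 0.0238  0.0002 -0.0511]
slide [ 0.0007 -0.0021  0.1106] ang [ 0.0238  0.0002 -0.0511]
2.575
```

>>> {"method": "apply_moves", "body": {
  "increments": [
    {"slide": [0.001, 0.0, 0.02], "angular": [0.024, 0, -0.051], "hand": 0.0854},
    {"slide": [0.001, -0.001, 0.05], "angular": [0.024, 0, -0.051], "hand": 0.0854},
    {"slide": [0.001, -0.0015, 0.08], "angular": [0.024, 0, -0.051], "hand": 0.0854},
    {"slide": [0.001, -0.002, 0.1], "angular": [0.024, 0, -0.051], "hand": 0.0854},
    {"slide": [0.001, -0.002, 0.1105], "angular": [0.024, 0, -0.051], "hand": 0.0854},
    {"slide": [0.001, -0.002, 0.1105], "angular": [0.024, 0, -0.051], "hand": 0.0854},
    {"slide": [0.001, -0.002, 0.1105], "angular": [0.024, 0, -0.051], "hand": 0.0854}
  ],
  "squeeze": 60
}}

```text
clock: 3.45
tcp_pos: [0.5287, -0.2539, 0.0753]
tcp_rot: [-0.214, 0.139, 0.966, 0.031]
ft_force: [0.1, -0.2, 1.0]
width: 0.0852
gripper_force: 0.0
```

>>> {"method": "apply_moves", "body": {
  "increments": [
    {"slide": [0, 0, 0], "angular": [0, 0, 0], "hand": 0.07},
    {"slide": [0, 0, 0], "angular": [0, 0, 0], "hand": 0.06},
    {"slide": [0, 0, 0], "angular": [0, 0, 0], "hand": 0.05},
    {"slide": [0, 0, 0], "angular": [0, 0, 0], "hand": 0.05},
    {"slide": [0, 0, 0], "angular": [0, 0, 0], "hand": 0.05},
    {"slide": [0, 0, 0], "angular": [0, 0, 0], "hand": 0.05}
  ],
  "squeeze": 60
}}

```text
clock: 4.2
tcp_pos: [0.5285, -0.2537, 0.0755]
tcp_rot: [-0.214, 0.139, 0.966, 0.031]
ft_force: [1.2, 0.7, 5.5]
width: 0.0514
gripper_force: 59.9
```

```bash
python3 - <<'E'
from h import *
o=[]
for n,z in(("side",4),("scene",4)):
    s=cams.snapshot(n);p=proj(s,[.54,-.255,.1]).astype(int);im=s["pixels"][p[1]-60:p[1]+60,p[0]-48:p[0]+48];o.append(cv2.resize(im,None,fx=4,fy=4,interpolation=cv2.INTER_CUBIC))
cv2.imwrite("pics/g.png",np.hstack(o)); print(sensors.observe()["width"])
E
```

```text
0.05118582455809474
```

View pics/g.png

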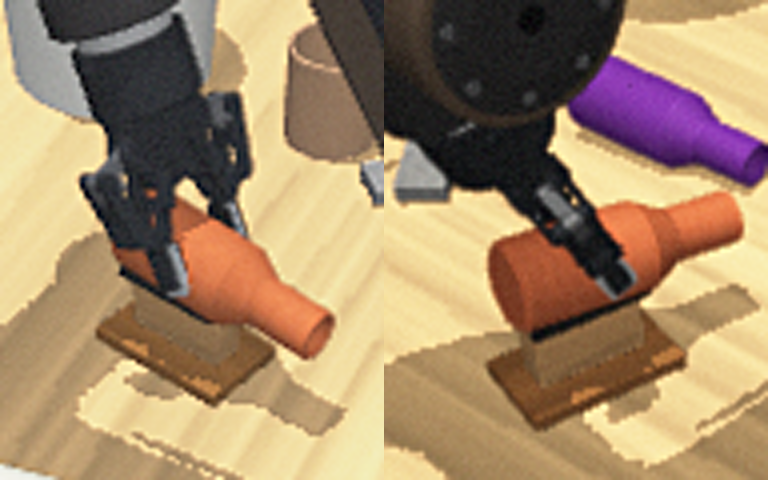

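The crops show the pads on both sides of the terracotta body (left picture around 165,250), with the vase still in the cradle. The width of 51 mm is smaller than the 60 mm expected, so I lift a little and check the hold.

```bash
python3 - <<'E'
from h import *
st=sensors.observe();print((rot(st["tcp_rot"]).as_matrix().T@[0,0,1]).round(4))
E
```

```text
[ 4.216e-01 -4.000e-04 -9.068e-01]
```

>>> {"method": "apply_moves", "body": {
  "increments": [
    {"slide": [0.004, 0, -0.009], "angular": [0, 0, 0], "hand": 0.04},
    {"slide": [0.008, 0, -0.018], "angular": [0, 0, 0], "hand": 0.04},
    {"slide": [0.013, 0, -0.027], "angular": [0, 0, 0], "hand": 0.04},
    {"slide": [0.017, 0, -0.036], "angular": [0, 0, 0], "hand": 0.04},
    {"slide": [0.017, 0, -0.036], "angular": [0, 0, 0], "hand": 0.04}
  ]
}}

```text
clock: 4.92
tcp_pos: [0.5283, -0.2537, 0.1154]
tcp_rot: [-0.213, 0.139, 0.967, 0.031]
ft_force: [0.2, -1.0, -4.2]
width: 0.0509
gripper_force: 62.6
```

```bash
python3 - <<'E'
from h import *
st=sensors.observe();print(st["clock"],st["width"],st["gripper_force"],st["ft_force"],st["wrist_torque"],st["tcp_pos"])
S=[cams.snapshot(n) for n in("wrist","scene","side")];o=[]
for s in S[1:]:
    p=proj(s,[.54,-.255,.13]).astype(int);im=s["pixels"][p[1]-60:p[1]+60,p[0]-48:p[0]+48];o.append(cv2.resize(im,None,fx=3,fy=3,interpolation=cv2.INTER_CUBIC))
o.append(cv2.resize(S[0]["pixels"][:,140:500],(270,360)))
cv2.imwrite("pics/g2.png",np.hstack(o))
E
```

```text
4.925 0.05093564697430102 62.55724283888867 [ 0.22251954 -1.01902724 -4.20825623] [-0.57872524 -1.84793789 -0.00822746] [ 0.52827207 -0.25367342  0.11544362]
```

View pics/g2.png

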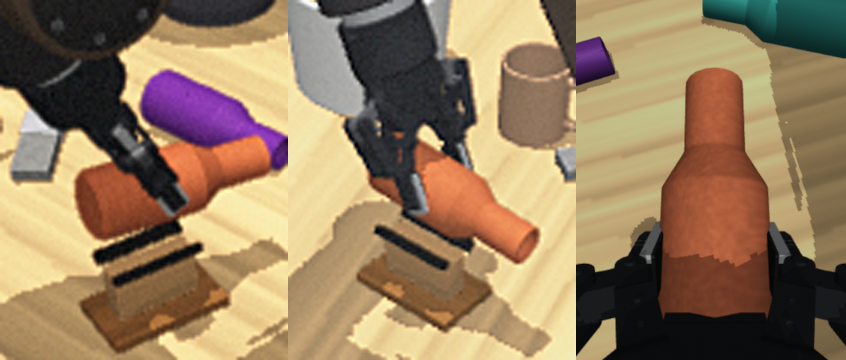

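The pictures show the vase lifted clear of its cradle (about 30 mm), held between the pads and level. It weighs about 4 N. Now I plan the transfer.

```bash
cat >> h.py <<'E'
C=np.array([.6008,.23,.071]); pz=np.array(dirv(-.16,np.pi/3)); hh=np.array(dirv(-.16,0))
dd=-pz; nn=np.sin(np.pi/3)*hh-np.array([0,0,.5])
zT=np.sin(T)*dd+np.cos(T)*nn; RT=frame(zT,np.cross(nn,dd))
def place(a): # tcp when mouth is a above collar
    return C+pz*(a+.10)-.004*zT-HZ*zT
E
python3 - <<'E'
from h import *
from scipy.spatial.transform import Slerp
st=sensors.observe();R0=rot(st["tcp_rot"])
print(zT, "q",st["qpos"].round(2))
p0=st["tcp_pos"];p1=p0+[0,0,.16];p2=place(.14);print(p1,p2)
sl=Slerp([0,1],R.concatenate([R0,R.from_matrix(RT)]))
print("up");rel(p1,R0.as_matrix())
for k in (.1,.2,.4,.6,.8,1): print(k);rel(p1+(p2-p1)*k,sl(k).as_matrix())
E
```

```text
[ 0.56625031 -0.09138117 -0.81915204] q [-0.15  0.57  0.02 -0.06 -1.45 -1.69]
[ 0.5275028  -0.25339641  0.27413022] [0.72759115 0.20953851 0.26680456]
up
slide [ 0.0677 -0.     -0.145 ] ang [0. 0. 0.]
0.1
slide [ 0.0619  0.05   -0.1469] ang [-0.0012 -0.1047 -0.0132]
0.2
slide [ 0.056   0.1001 -0.1488] ang [-0.0023 -0.2093 -0.0263]
0.4
slide [ 0.0443  0.2002 -0.1527] ang [-0.0046 -0.4186 -0.0526]
0.6
slide [ 0.0326  0.3003 -0.1566] ang [-0.007  -0.6279 -0.0789]
0.8
slide [ 0.0208  0.4004 -0.1605] ang [-0.0093 -0.8372 -0.1053]
1
slide [ 0.0091  0.5006 -0.1643] ang [-0.0116 -1.0465 -0.1316]
```

>>> {"method": "apply_moves", "body": {
  "increments": [
    {"slide": [0.01, 0, -0.022], "angular": [0, 0, 0], "hand": 0.04},
    {"slide": [0.028, 0, -0.06], "angular": [0, 0, 0], "hand": 0.04},
    {"slide": [0.048, 0, -0.103], "angular": [0, 0, 0], "hand": 0.04},
    {"slide": [0.0677, 0, -0.145], "angular": [0, 0, 0], "hand": 0.04},
    {"slide": [0.065, 0.025, -0.146], "angular": [-0.001, -0.052, -0.007], "hand": 0.04},
    {"slide": [0.062, 0.05, -0.147], "angular": [-0.001, -0.105, -0.013], "hand": 0.04},
    {"slide": [0.059, 0.075, -0.148], "angular": [-0.002, -0.157, -0.02], "hand": 0.04},
    {"slide": [0.056, 0.1, -0.149], "angular": [-0.002, -0.209, -0.026], "hand": 0.04},
    {"slide": [0.05, 0.15, -0.151], "angular": [-0.0035, -0.314, -0.04], "hand": 0.04},
    {"slide": [0.044, 0.2, -0.153], "angular": [-0.0046, -0.419, -0.053], "hand": 0.04},
    {"slide": [0.039, 0.24, -0.155], "angular": [-0.006, -0.52, -0.066], "hand": 0.04},
    {"slide": [0.037, 0.26, -0.156], "angular": [-0.006, -0.54, -0.068], "hand": 0.04}
  ],
  "squeeze": 70
}}

```text
clock: 6.58
tcp_pos: [0.631, -0.0112, 0.2712]
tcp_rot: [0.053, 0.109, 0.993, 0.003]
ft_force: [0.3, -1.1, -3.5]
width: 0.0509
gripper_force: 74.1
```

```bash
python3 - <<'E'
from h import *
from scipy.spatial.transform import Slerp
st=sensors.observe();R0=rot(st["tcp_rot"]);print(st["clock"],st["qpos"].round(2),st["width"],st["gripper_force"])
p1=st["tcp_pos"];p2=place(.14);print(p1,p2)
sl=Slerp([0,1],R.concatenate([R0,R.from_matrix(RT)]))
for k in (.25,.5,.75,1): print(k);rel(p1+(p2-p1)*k,sl(k).as_matrix())
E
```

```text
6.575 [ 0.32  0.2  -0.14  0.04 -1.13 -2.12] 0.05088755793277103 74.0931588125477
[ 0.63098178 -0.01116775  0.2711867 ] [0.72759115 0.20953851 0.26680456]
0.25
slide [-0.0113  0.0591  0.0033] ang [-0.0012 -0.1264 -0.0153]
0.5
slide [-0.0227  0.1181  0.0066] ang [-0.0024 -0.2528 -0.0306]
0.75
slide [-0.034   0.1772  0.0099] ang [-0.0036 -0.3792 -0.0458]
1
slide [-0.0454  0.2363  0.0131] ang [-0.0049 -0.5056 -0.0611]
```

>>> {"method": "apply_moves", "body": {
  "increments": [
    {"slide": [-0.006, 0.03, 0.002], "angular": [0, -0.063, -0.008], "hand": 0.04},
    {"slide": [-0.011, 0.059, 0.003], "angular": [-0.001, -0.126, -0.015], "hand": 0.04},
    {"slide": [-0.017, 0.089, 0.005], "angular": [-0.002, -0.19, -0.023], "hand": 0.04},
    {"slide": [-0.023, 0.118, 0.007], "angular": [-0.002, -0.253, -0.031], "hand": 0.04},
    {"slide": [-0.028, 0.148, 0.008], "angular": [-0.003, -0.316, -0.038], "hand": 0.04},
    {"slide": [-0.034, 0.177, 0.01], "angular": [-0.004, -0.379, -0.046], "hand": 0.04},
    {"slide": [-0.04, 0.21, 0.012], "angular": [-0.004, -0.445, -0.053], "hand": 0.04},
    {"slide": [-0.045, 0.236, 0.013], "angular": [-0.005, -0.506, -0.061], "hand": 0.04},
    {"slide": [-0.045, 0.236, 0.013], "angular": [-0.005, -0.506, -0.061], "hand": 0.04},
    {"slide": [-0.045, 0.236, 0.013], "angular": [-0.005, -0.506, -0.061], "hand": 0.04}
  ]
}}

```text
clock: 7.82
tcp_pos: [0.7321, 0.2037, 0.2736]
tcp_rot: [0.289, 0.075, 0.954, -0.023]
ft_force: [-0.6, -0.4, -3.8]
width: 0.0508
gripper_force: 74.2
```

```bash
cat > look.py <<'E'
from h import *
import sys
st=sensors.observe();print(st["clock"],st["qpos"].round(2),st["width"],st["ft_force"].round(1),st["tcp_pos"].round(4)); rel(place(.14),RT)
S=[cams.snapshot(n) for n in("scene","side")]
hold=st["tcp_pos"]+rot(st["tcp_rot"]).apply([0,0,HZ+.004])
mid=hold-.02*pz; M=[];W=[];o=[]
for s in S:
    p=proj(s,mid).astype(int)
    h=cv2.cvtColor(s["pixels"],cv2.COLOR_BGR2HSV); c=((h[...,0]<14)&(h[...,1]>120)&(h[...,2]>50))
    w=np.zeros(c.shape,bool); w[p[1]-60:p[1]+60,p[0]-60:p[0]+60]=1
    dark=(h[...,2]<75)&~c   # gripper: unknown pixels
    c&=w; n,l,stt,_=cv2.connectedComponentsWithStats(c.astype(np.uint8)); k=[i for i in range(1,n) if stt[i,4]>40]
    c=np.isin(l,k); M.append(c.astype(np.float32)); W.append((~dark).astype(np.float32)); print("px",c.sum(),dark[w].sum())
def f(x):
    t=0
    for s,m,w in zip(S,M,W):
        k=sil(s,x[:3],dirv(x[3],x[4]),VASE); t+=1-(np.minimum(k,m)*w).sum()/(np.maximum(k,m)*w).sum()
    return t
b=hold+.06*pz
r=fit(f,[*b,np.pi-.16,-np.pi/3],[.006,.006,.006,.06,.06]);v=r.x;vd=np.array(dirv(*v[3:]));m=v[:3]+.16*vd
print("fit",r.fun,v.round(4),"mouth",m.round(4)); q=m-C; a=q@pz; print("along",a.round(4),"lateral",(q-a*pz).round(4),"angle err rotvec",np.cross(vd,-pz).round(4))
np.save("v.npy",np.r_[m,vd])
for s in S:
    im=cv2.resize(s["pixels"],None,fx=4,fy=4,interpolation=cv2.INTER_CUBIC)
    for oo,di,q in((v[:3],vd,VASE),(C,pz,PEG[0]),(C,pz,PEG[1])):
        k=cv2.resize((sil(s,oo,di,q)>.5).astype(np.uint8),None,fx=4,fy=4,interpolation=cv2.INTER_NEAREST);cv2.drawContours(im,cv2.findContours(k,0,2)[0],-1,(0,255,0),1)
    p=(proj(s,(mid+C)/2)*4).astype(int);y0=max(p[1]-290,0);o.append(im[y0:y0+580,max(p[0]-195,0):p[0]+195])
cv2.imwrite(sys.argv[1],np.hstack(o))
E
python3 look.py pics/p1.png
```

```text
7.825 [ 0.65  0.21 -0.52  0.84 -0.57 -3.03] 0.050752141474745466 [-0.6 -0.4 -3.8] [0.7321 0.2037 0.2736]
slide [0.0083 0.0051 0.0027] ang [ 0.0006 -0.022   0.0037]
px 2353 2762
px 1722 2925
fit 0.24730801582336426 [ 0.7541  0.2019  0.3387  3.0111 -1.1135] mouth [0.6841 0.2111 0.1951]
along 0.1501 lateral [ 0.0092 -0.0069 -0.0059] angle err rotvec [ 0.0217  0.0638 -0.0065]
```

View pics/p1.png

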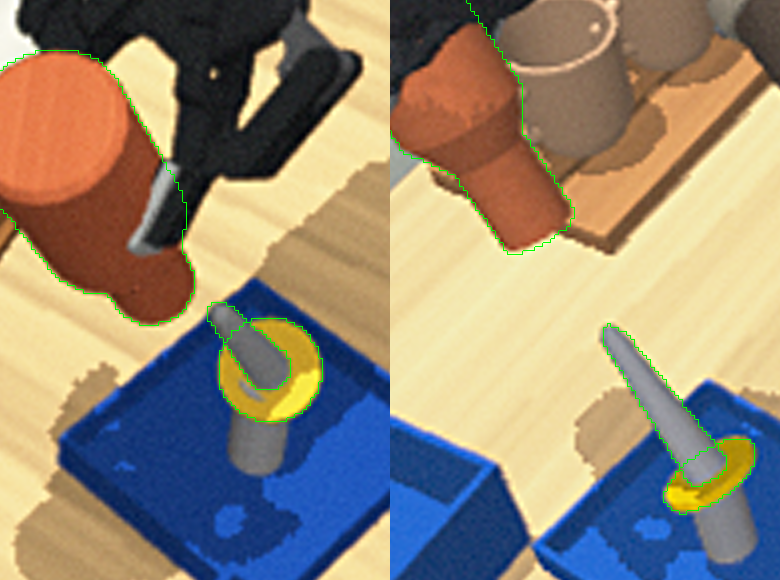

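The pictures show the vase mouth-down, with its mouth (scene crop 150,320; side crop 515,250) still short of the peg tip (215,310 and 610,330). Joint 6 has reached its range limit. I turn the hand 35° about the vase's own axis, which the task leaves free, to relieve it.

```bash
cat >> h.py <<'E'
def target(a,phi,mt,dt,Rc):  # mt,dt: mouth, axis in tool frame; Rc current tool R (matrix)
    vd=Rc@dt; ax=np.cross(vd,-pz); A=R.from_rotvec(ax/np.linalg.norm(ax)*np.arcsin(np.linalg.norm(ax))).as_matrix()
    Rn=R.from_rotvec(phi*pz).as_matrix()@A@Rc; return C+pz*a-Rn@mt,Rn
E
python3 - <<'E'
from h import *
v=np.load("v.npy");st=sensors.observe();R0=rot(st["tcp_rot"]).as_matrix()
mt=R0.T@(v[:3]-st["tcp_pos"]);dt=R0.T@v[3:];print("mt",mt,"dt",dt); np.save("t.npy",np.r_[mt,dt])
for k in (.25,.5,.75,1):
    p,Rn=target(.145,.6*k,mt,dt,R0);print(p,Rn[:,2]);rel(p,Rn)
E
```

```text
mt [ 0.0846753  -0.00022224  0.03864604] dt [ 0.86579602 -0.01068002  0.5002831 ]
[0.7258235  0.21042506 0.27235119] [ 0.5058305   0.05691279 -0.86075341]
slide [ 0.0074  0.0055 -0.0026] ang [-0.1383  0.0669 -0.059 ]
[0.72587327 0.21175988 0.27244561] [ 0.50025864  0.18567761 -0.84573348]
slide [ 0.0075  0.0069 -0.0027] ang [-0.2706  0.0672 -0.1297]
[0.72574861 0.21307918 0.27263801] [ 0.47790615  0.31116751 -0.82145024]
slide [ 0.0076  0.0082 -0.0031] ang [-0.4028  0.0672 -0.2005]
[0.72545232 0.21435335 0.27292409] [ 0.43927503  0.43056424 -0.78844903]
slide [ 0.0079  0.0094 -0.0036] ang [-0.5351  0.0669 -0.2714]
```

>>> {"method": "apply_moves", "body": {
  "increments": [
    {"slide": [0.002, 0.0015, -0.002], "angular": [-0.07, 0.03, -0.03], "hand": 0.04},
    {"slide": [0.004, 0.003, -0.002], "angular": [-0.138, 0.067, -0.059], "hand": 0.04},
    {"slide": [0.006, 0.005, -0.0025], "angular": [-0.2, 0.067, -0.095], "hand": 0.04},
    {"slide": [0.0075, 0.007, -0.0027], "angular": [-0.27, 0.067, -0.13], "hand": 0.04},
    {"slide": [0.0076, 0.0075, -0.003], "angular": [-0.335, 0.067, -0.165], "hand": 0.04},
    {"slide": [0.0076, 0.0082, -0.0031], "angular": [-0.403, 0.067, -0.2], "hand": 0.04},
    {"slide": [0.0078, 0.009, -0.0034], "angular": [-0.47, 0.067, -0.235], "hand": 0.04},
    {"slide": [0.0079, 0.0094, -0.0036], "angular": [-0.535, 0.067, -0.271], "hand": 0.04},
    {"slide": [0.0079, 0.0094, -0.0036], "angular": [-0.535, 0.067, -0.271], "hand": 0.04},
    {"slide": [0.0079, 0.0094, -0.0036], "angular": [-0.535, 0.067, -0.271], "hand": 0.04},
    {"slide": [0.0079, 0.0094, -0.0036], "angular": [-0.535, 0.067, -0.271], "hand": 0.04}
  ]
}}

```text
clock: 9.3
tcp_pos: [0.7251, 0.2153, 0.273]
tcp_rot: [0.261, -0.133, 0.936, 0.193]
ft_force: [0.1, -0.2, -3.7]
width: 0.0508
gripper_force: 74.2
```

```bash
cat >> look.py <<'E'
t=np.load("t.npy");R0=rot(st["tcp_rot"]).as_matrix();mt=R0.T@(m-st["tcp_pos"]);dt=R0.T@vd
print("old t",t.round(4),"new",mt.round(4),dt.round(4)); mm=st["tcp_pos"]+R0@t[:3];q=mm-C;print("old-pred along",q@pz,"lat",q-(q@pz)*pz,"ang",np.cross(R0@t[3:],-pz))
np.save("t2.npy",np.r_[mt,dt])
E
python3 look.py pics/p2.png
```

```text
9.3 [ 0.42  0.2  -0.14 -0.37 -0.63 -1.48] 0.0507632880541021 [ 0.1 -0.2 -3.7] [0.7251 0.2153 0.273 ]
slide [ 0.0021 -0.0078  0.0034] ang [ 0.5392 -0.0886  0.2707]
px 2406 2156
px 2120 1597
fit 0.1679840087890625 [ 0.7516  0.207   0.3354  2.9832 -1.0483] mouth [0.6727 0.2196 0.1968]
along 0.1452 lateral [ 0.0002  0.0011 -0.    ] angle err rotvec [ 0.0009  0.001  -0.0004]
old t [ 8.470e-02 -2.000e-04  3.860e-02  8.658e-01 -1.070e-02  5.003e-01] new [ 0.084  -0.0002  0.0389] [ 0.8651 -0.0108  0.5014]
old-pred along 0.1447891070127404 lat [-0.0002523   0.0008366   0.00022076] ang [ 0.00122347 -0.00022432 -0.00071798]
```

View pics/p2.png

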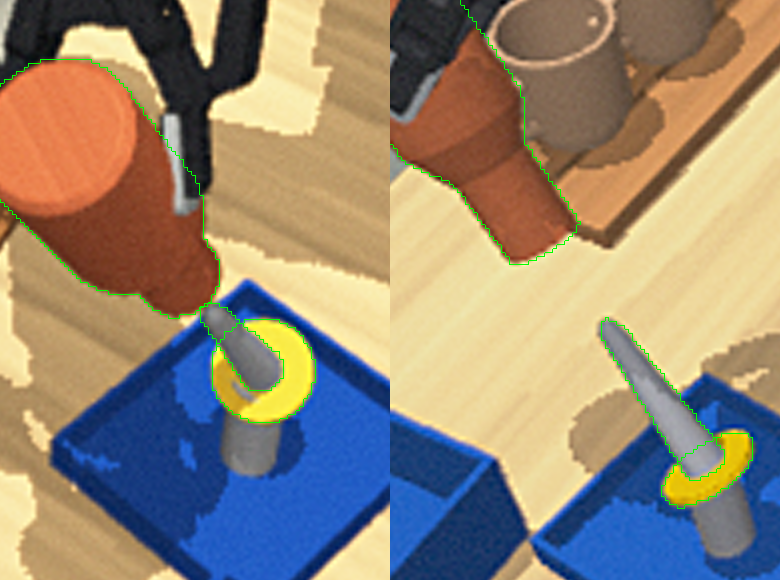

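The outlines fit the vase and the peg well. The mouth is 145 mm up the peg axis and 1 mm off to the side, and the axes are parallel. Now I slide it on.

```bash
cat > go.py <<'E'
from h import *
import sys
t=np.load("t2.npy");st=sensors.observe();R0=rot(st["tcp_rot"]).as_matrix();print(st["clock"],st["ft_force"].round(1),st["wrist_torque"].round(2))
for a in map(float,sys.argv[1:]): p,Rn=target(a,0,t[:3],t[3:],R0);print(a);rel(p,Rn,st)
E
python3 go.py .14 .1 .05
```

```text
9.4 [ 0.8  0.3 -3.7] [-1.92  1.94  0.06]
0.14
slide [ 0.005  -0.0013  0.002 ] ang [-0.0008  0.0006  0.0013]
0.1
slide [ 0.0396 -0.0017  0.022 ] ang [-0.0008  0.0006  0.0013]
0.05
slide [ 0.0829 -0.0021  0.0471] ang [-0.0008  0.0006  0.0013]
```

>>> {"method": "apply_moves", "body": {
  "increments": [
    {"slide": [0.005, -0.0013, 0.002], "angular": [0, 0, 0], "hand": 0.04},
    {"slide": [0.012, -0.0014, 0.006], "angular": [0, 0, 0], "hand": 0.04},
    {"slide": [0.022, -0.0015, 0.012], "angular": [0, 0, 0], "hand": 0.04},
    {"slide": [0.031, -0.0016, 0.017], "angular": [0, 0, 0], "hand": 0.04},
    {"slide": [0.04, -0.0017, 0.022], "angular": [0, 0, 0], "hand": 0.04},
    {"slide": [0.049, -0.0018, 0.027], "angular": [0, 0, 0], "hand": 0.04},
    {"slide": [0.057, -0.0019, 0.032], "angular": [0, 0, 0], "hand": 0.04},
    {"slide": [0.066, -0.002, 0.037], "angular": [0, 0, 0], "hand": 0.04},
    {"slide": [0.075, -0.002, 0.042], "angular": [0, 0, 0], "hand": 0.04},
    {"slide": [0.083, -0.0021, 0.047], "angular": [0, 0, 0], "hand": 0.04},
    {"slide": [0.083, -0.0021, 0.047], "angular": [0, 0, 0], "hand": 0.04}
  ]
}}

```text
clock: 10.78
tcp_pos: [0.6777, 0.2213, 0.1897]
tcp_rot: [0.261, -0.132, 0.936, 0.193]
ft_force: [0.7, -1.0, -2.7]
width: 0.0506
gripper_force: 74.2
```

```bash
python3 look.py pics/p3.png; python3 go.py .045 .02 .005 0
```

```text
10.775 [ 0.46  0.21 -0.31 -0.45 -0.46 -1.4 ] 0.05063524702039296 [ 0.7 -1.  -2.7] [0.6777 0.2213 0.1897]
slide [-0.0813 -0.0053 -0.0441] ang [ 0.5396 -0.0891  0.2706]
px 1848 2208
px 1921 1565
fit 0.16116583347320557 [ 0.7049  0.2132  0.2534  2.9766 -1.0489] mouth [0.6262 0.2263 0.1147]
along 0.0506 lateral [ 0.0004  0.0004 -0.0002] angle err rotvec [-0.0018  0.0021  0.0012]
old t [ 8.470e-02 -2.000e-04  3.860e-02  8.658e-01 -1.070e-02  5.003e-01] new [0.0825 0.0006 0.0388] [ 0.8638 -0.0089  0.5038]
old-pred along 0.048793352563334814 lat [-2.90634445e-04 -8.68197116e-04  8.57957776e-05] ang [ 0.00102103 -0.00076681 -0.00065249]
10.875 [ 0.6  0.7 -2.6] [-1.92  1.97 -0.04]
0.045
slide [ 0.0065 -0.0002  0.0031] ang [ 0.0003  0.0046 -0.0005]
0.02
slide [ 0.0282 -0.0004  0.0156] ang [ 0.0003  0.0046 -0.0005]
0.005
slide [ 0.0412 -0.0006  0.0231] ang [ 0.0003  0.0046 -0.0005]
0.0
slide [ 0.0455 -0.0006  0.0256] ang [ 0.0003  0.0046 -0.0005]
```

View pics/p3.png

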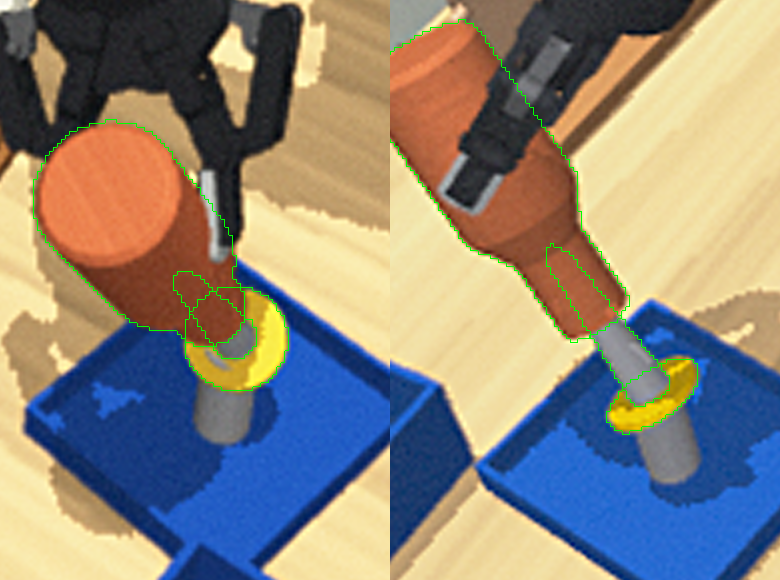

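The vase neck is over the peg, coaxial to within about 1 mm, with 50 mm to go and low forces. I continue slowly.

>>> {"method": "apply_moves", "body": {
  "increments": [
    {"slide": [0.006, 0, 0.003], "angular": [0, 0.002, 0], "hand": 0.04},
    {"slide": [0.012, 0, 0.006], "angular": [0, 0.004, 0], "hand": 0.04},
    {"slide": [0.018, 0, 0.0095], "angular": [0, 0.004, 0], "hand": 0.04},
    {"slide": [0.024, 0, 0.013], "angular": [0, 0.004, 0], "hand": 0.04},
    {"slide": [0.028, 0, 0.0156], "angular": [0, 0.004, 0], "hand": 0.04},
    {"slide": [0.032, 0, 0.018], "angular": [0, 0.004, 0], "hand": 0.04},
    {"slide": [0.036, 0, 0.02], "angular": [0, 0.004, 0], "hand": 0.04},
    {"slide": [0.039, 0, 0.022], "angular": [0, 0.004, 0], "hand": 0.04},
    {"slide": [0.041, 0, 0.023], "angular": [0, 0.004, 0], "hand": 0.04},
    {"slide": [0.041, 0, 0.023], "angular": [0, 0.004, 0], "hand": 0.04}
  ]
}}

```text
clock: 12.12
tcp_pos: [0.6545, 0.2252, 0.1502]
tcp_rot: [0.26, -0.133, 0.937, 0.193]
ft_force: [-0.0, 0.1, -2.9]
width: 0.0506
gripper_force: 74.2
```

```bash
python3 look.py pics/p4.png; python3 go.py .0 -.003
```

```text
12.125 [ 0.47  0.23 -0.37 -0.52 -0.38 -1.34] 0.050595943560343505 [-0.   0.1 -2.9] [0.6545 0.2252 0.1502]
slide [-0.1211 -0.0054 -0.067 ] ang [ 0.5393 -0.0918  0.2716]
px 1751 2164
px 1874 1570
fit 0.24235081672668457 [ 0.6813  0.2167  0.2143  2.9753 -1.0531] mouth [0.6032 0.2298 0.0752]
along 0.0049 lateral [0.     0.0002 0.    ] angle err rotvec [-0.0017  0.0063  0.0016]
old t [ 8.470e-02 -2.000e-04  3.860e-02  8.658e-01 -1.070e-02  5.003e-01] new [0.0822 0.0001 0.039 ] [ 0.8604 -0.0105  0.5095]
old-pred along 0.002884297075108034 lat [-0.00107137 -0.00077015  0.00053981] ang [ 0.00217172 -0.00313281 -0.00152599]
12.225 [ 0.2  0.3 -3. ] [-1.88  1.96  0.04]
0.0
slide [ 0.0043 -0.0004  0.003 ] ang [-0.0004  0.007   0.0008]
-0.003
slide [ 0.0069 -0.0004  0.0045] ang [-0.0004  0.007   0.0008]
```

Creep to contact with the collar.

>>> {"method": "apply_moves", "body": {
  "increments": [
    {"slide": [0.001, 0, 0.0006], "angular": [0, 0, 0], "hand": 0.04},
    {"slide": [0.002, 0, 0.0012], "angular": [0, 0, 0], "hand": 0.04},
    {"slide": [0.003, 0, 0.0018], "angular": [0, 0, 0], "hand": 0.04},
    {"slide": [0.004, 0, 0.0024], "angular": [0, 0, 0], "hand": 0.04},
    {"slide": [0.004, 0, 0.0024], "angular": [0, 0, 0], "hand": 0.04}
  ]
}}

```text
clock: 12.85
tcp_pos: [0.6535, 0.2258, 0.1477]
tcp_rot: [0.261, -0.133, 0.936, 0.193]
ft_force: [2.4, -0.4, 3.2]
width: 0.0508
gripper_force: 74.2
```

The force rose by about 6 N along the peg axis, so the rim is on the collar. I release and back off along the fingers.

>>> {"method": "apply_moves", "body": {
  "increments": [
    {"slide": [0, 0, 0], "angular": [0, 0, 0], "hand": 0.054},
    {"slide": [0, 0, 0], "angular": [0, 0, 0], "hand": 0.058},
    {"slide": [0, 0, 0], "angular": [0, 0, 0], "hand": 0.062},
    {"slide": [0, 0, 0], "angular": [0, 0, 0], "hand": 0.068},
    {"slide": [0, 0, 0], "angular": [0, 0, 0], "hand": 0.076},
    {"slide": [0, 0, 0], "angular": [0, 0, 0], "hand": 0.0854},
    {"slide": [0, 0, 0], "angular": [0, 0, 0], "hand": 0.0854},
    {"slide": [0, 0, 0], "angular": [0, 0, 0], "hand": 0.0854}
  ],
  "squeeze": 20
}}

```text
clock: 13.85
tcp_pos: [0.6523, 0.2256, 0.1463]
tcp_rot: [0.26, -0.133, 0.937, 0.193]
ft_force: [-0.7, -0.1, -0.8]
width: 0.0852
gripper_force: 0.0
```

>>> {"method": "apply_moves", "body": {
  "increments": [
    {"slide": [0, 0, -0.005], "angular": [0, 0, 0], "hand": 0.0854},
    {"slide": [0, 0, -0.015], "angular": [0, 0, 0], "hand": 0.0854},
    {"slide": [0, 0, -0.03], "angular": [0, 0, 0], "hand": 0.0854},
    {"slide": [0, 0, -0.05], "angular": [0, 0, 0], "hand": 0.0854},
    {"slide": [0, 0, -0.075], "angular": [0, 0, 0], "hand": 0.0854},
    {"slide": [0, 0, -0.1], "angular": [0, 0, 0], "hand": 0.0854},
    {"slide": [0, 0, -0.12], "angular": [0, 0, 0], "hand": 0.0854},
    {"slide": [0, 0, -0.12], "angular": [0, 0, 0], "hand": 0.0854}
  ]
}}

```text
clock: 14.85
tcp_pos: [0.6, 0.1735, 0.2437]
tcp_rot: [0.262, -0.133, 0.936, 0.193]
ft_force: [-0.1, 0.3, 0.2]
width: 0.0856
gripper_force: 0.0
```

```bash
python3 - <<'E'
from h import *
st=sensors.observe();print(st["clock"],st["qpos"].round(2),st["tcp_pos"],st["ft_force"])
o=[]
for n in("scene","side"):
    s=cams.snapshot(n);p=proj(s,[.6,.15,.15]).astype(int);x=max(p[0]-97,0);y=max(p[1]-145,0);o.append(cv2.resize(s["pixels"][y:y+290,x:x+195],None,fx=2,fy=2))
cv2.imwrite("pics/end.png",np.hstack(o))
E
```

```text
14.85 [ 0.45  0.02 -0.42 -0.4  -0.54 -1.45] [0.59995852 0.17349181 0.24373521] [-0.07623614  0.3490762   0.17830518]
```

View pics/end.png

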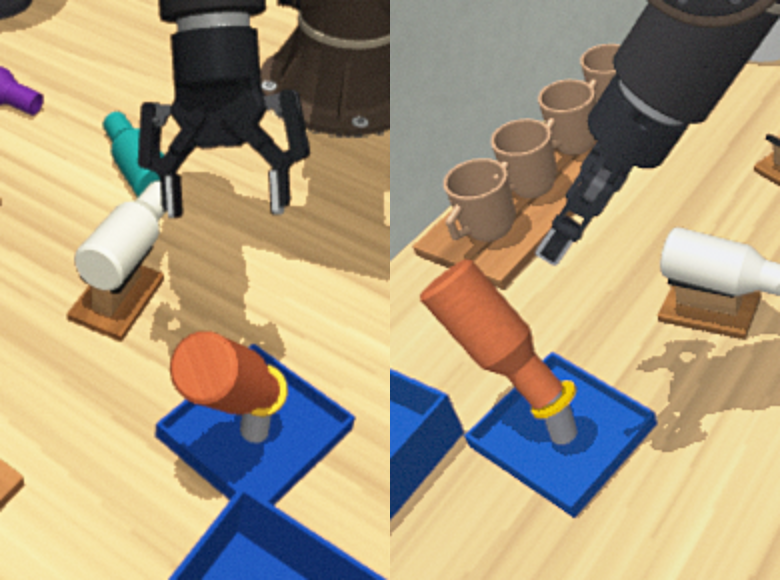

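The vase sits mouth-down on the peg with its rim at the yellow collar (side crop 553,395). The gripper is clear, and the white vase is still in its cradle (120,245).

```bash
python3 -c "
from plant import job; print(job.sign_off())"
```

```text
the job is handed in; nothing more can be done
None
```

The terracotta vase is mouth-down on the drain peg with its rim at the yellow collar, released and standing free; the white glazed vase is untouched in its cradle, and the job was handed in at about 15 s.

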